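# Shut the interlocked dust gates

### The arm

A 6-joint arm with a two-finger parallel gripper is mounted at the origin on the work surface. World frame = base frame: x ahead of the robot, y to its left, z up, the work surface at z = 0. Lengths are in mm, angles in rad, forces in N, time in s.
With the tool pointing down it reaches from about 350 to 875 mm from the base axis. Payload 4.2 kg.
Tool frame: the origin (TCP) lies midway between the tips of the shut fingers; the grasp point (between the pads) lies 19 mm behind it; z points along the fingers, y is the line along which they close (so a half turn about z gives the same grasp; the last joint's range is limited). The gripper opens to 85 mm and grips with 20 to 120 N. Pads are 22 mm wide; open, the fingers measure 114 mm over their backs; the gripper's body (76 mm by 85 mm) begins 54 mm behind the grasp point. The pads swing forward as they close: fully open they stand 13 mm farther back than shut.
Start: joints at [1.449, 0.385, 0.008, 0, -1.194, -0.259], TCP at [232.256, 580.221, 231.312] pointing down, gripper open.
Joint ranges: [-3.14, 3.14], [-1.21, 2.06], [-1.07, 1.41], [-3.16, 2.05], [-2.99, -0.16], [-3.1, 3.1]. Speed limits (rad/s): [2.79, 2.79, 3.14, 3.14, 3.14, 3.14].

### API

Orientations are given as a unit quaternion [x, y, z, w].
In Python, from bench import arm gives the robot as it stands. The module is installed in compiled form; this text tells all that it offers.
- The arm moves only by the shell command python3 -m handwheel 'ROWS' [OPENING]. ROWS is JSON, a list of rows, each an object of numbers: "x", "y", "z": the shift along the world's x, y, z each as a share of 20 cm, from -1 to 1; "ax", "ay", "az": the turn, a rotation vector about the world's x, y, z each as a share of 90 degrees, from -1 to 1. In form: [{"x": .., "y": .., "z": .., "ax": .., "ay": .., "az": ..}, ...]. A call has exactly 8 rows; each row shifts and turns the commanded pose from where the row before left it; what a row does not reach is not made up. A row lasts 1/10 s, in which the tool goes at most 50 mm and 8.59 degrees, less where a joint would pass 70% of its speed; a pose out of reach is approached as far as the arm can. A call with a number of a shift or a turn outside -1 to 1 is refused whole. A call with a gripper value outside its range is refused whole. OPENING is the opening, from -1 (shut) to 1 (fully open), set as the call begins (- or left out, the last holds). The fingers move at their own pace and stop on an object; the grip force is fixed at half the most. Time passes only in rows, so rows that do not move let the fingers close, or fill a call up. It gives the time, the measured TCP pose, the force, the opening and the grip force at its end, in the units of the state.
- arm.read_state(): the state, without advancing time (a new reading comes with each control period).
- arm.get_image(name): name is "scene" or "top" or "wrist"; returns the picture (480x640x3 uint8, red, green, blue); there is no depth.
- arm.camera_params(name): a dict with "K" (3x3 intrinsics, pixels), "k1" (the pictures are not rectified: a ray, as slopes to the right and down, at radius r is drawn at 1 + k1 r^2 times it, then the intrinsics apply), "position" and "orientation" of the camera in the world. Camera axes: x right, y down, z forward; pixel columns grow to the right and rows downward; lengths in mm; the calibration is good to about 2 mm. A picture is of the moment at which its call begins: read the wrist's pose just before it. camera_params takes no time and is no camera call; for the wrist camera it gives the pose at the moment of the call.
- arm.job_done(): hands the job in; it is judged then, once.
The state is a dict: "clock": time; "joints": joint angles; "joint_vel": joint speeds; "joint_efforts": joint torques, N m; "position": TCP position; "ee_rot": TCP orientation; "contact_force": force on the tool from outside, world axes, zero at the start; "wrist_torque": the same for the moment, N m; "gripper_width": finger opening in mm; "grasp_force": force on a finger pad.
Only numpy, scipy, OpenCV 4.12 (cv2) and the standard library are available. Lean on these libraries where they do the work, as an engineer would, in place of code of your own. Each camera call takes 0.05 s, during which the arm holds its last target. There are 200 camera calls.

### The job

Shut all three dust gates of the extraction bank by throwing each lever away from the robot until it is fully home. A hidden sequence lock lets them go only one after another in an unknown order, so feel which lever is free: never force a blocked one (keep the push under 25 N), let it go and try another. Leave the other things on the bench and on the bank where they are.

Things in the scene. Friction and masses are not known exactly. Their poses are not given: they have to be found in the camera images.
- gate_bank: Dust-gate bank: plywood box fixed to the bench, 150 mm deep (its x), 310 wide (its y), 100 tall, three slots across its top with a lever in each; hidden lock inside. Origin: centre of its underside. x points across the bank away from the robot, the way levers are thrown; y to the left along the row; z up. Turned up to 0.35 rad. Over 25 N from the robot on box or levers is forcing.
- header (a point): Middle of the grey header pipe fixed along the bank's far side: 100 mm thick, 400 mm long along the bank's y, 160 mm beyond the box's centre, top at 102 mm.
- lock (a point): Centre of the box's top, 100 mm up. Sequence lock inside: levers go home one at a time in an unknown order, new each time (rarely two are free together). A blocked lever moves to about 0.12 rad, then stops on a stiff buffer (3 to 5 N per mm at the handle): let go at 10 to 15 N. A free one goes all the way at 2 to 7 N and frees the next within 0.1 rad of home.
- gate_left (a joint): Angle of the left (largest y in the bank's frame, +80 mm) lever, rad: about 0 (up to 0.06) when the gate is open, the lever leaning 0.5 rad from upright towards the robot; 1.0 at its stop when the gate is shut, the lever leaning 0.5 rad away. It stays where it is left.
- gate_left_tip (a point): Centre of the top end of the left (largest y in the bank's frame, +80 mm) lever: a round steel rod 12 mm thick with a plain dark wooden cylindrical handle on its last 45 mm, 24 mm thick, 120 mm from the pivot to this point. At about 190 mm height at either end of the throw and 205 mm when upright; it swings in the bank's x-z plane.
- gate_left_pivot (a point): Pivot of the left (largest y in the bank's frame, +80 mm) lever, 85 mm above the bench inside the box (fixed to the bank, at bank x = 0, y = 80 mm). The hinge axis is the bank's y. The handle end reaches 211 mm when upright: push it near its top, with the hand above that.
- gate_middle (a joint): Angle of the middle (y = 0) lever, rad: about 0 (up to 0.06) when the gate is open, the lever leaning 0.5 rad from upright towards the robot; 1.0 at its stop when the gate is shut, the lever leaning 0.5 rad away. It stays where it is left.
- gate_middle_tip (a point): Centre of the top end of the middle (y = 0) lever: a round steel rod 12 mm thick with a plain dark wooden cylindrical handle on its last 45 mm, 24 mm thick, 120 mm from the pivot to this point. At about 190 mm height at either end of the throw and 205 mm when upright; it swings in the bank's x-z plane.
- gate_middle_pivot (a point): Pivot of the middle (y = 0) lever, 85 mm above the bench inside the box (fixed to the bank, at bank x = 0, y = 0 mm). The hinge axis is the bank's y. The handle end reaches 211 mm when upright: push it near its top, with the hand above that.
- gate_right (a joint): Angle of the right (y = -80 mm) lever, rad: about 0 (up to 0.06) when the gate is open, the lever leaning 0.5 rad from upright towards the robot; 1.0 at its stop when the gate is shut, the lever leaning 0.5 rad away. It stays where it is left.
- gate_right_tip (a point): Centre of the top end of the right (y = -80 mm) lever: a round steel rod 12 mm thick with a plain dark wooden cylindrical handle on its last 45 mm, 24 mm thick, 120 mm from the pivot to this point. At about 190 mm height at either end of the throw and 205 mm when upright; it swings in the bank's x-z plane.
- gate_right_pivot (a point): Pivot of the right (y = -80 mm) lever, 85 mm above the bench inside the box (fixed to the bank, at bank x = 0, y = -80 mm). The hinge axis is the bank's y. The handle end reaches 211 mm when upright: push it near its top, with the hand above that.
- glue_bottle: Bystander: white glue bottle, 54 mm across, 150 mm tall. Origin: centre of its underside. Leave it alone.
- nail_jar: Bystander: brass-coloured nail jar, 64 mm across, 75 mm tall. Origin: centre of its underside. Leave it alone.
- hammer: Bystander: hammer lying flat, 260 mm long, wooden handle. Origin: at bench height under its middle. Leave it alone.
- offcut: Bystander: pale wood offcut, 160 x 50 x 35 mm. Origin: centre of its underside. Leave it alone.
- tape_measure: Bystander: black tape measure, 40 x 36 x 24 mm, lying on top of the gate bank between the middle and right slots. Origin: centre of its underside. Leave it alone.
- mug: Bystander: white mug, 80 mm across, 90 mm tall. Origin: centre of its underside. Leave it alone.
- bar_clamp: Bystander: bar clamp lying flat, 260 mm long, 24 mm high. Origin: at bench height under the middle of its bar. Leave it alone.

How it is judged (in metres and radians):
At the end, for the whole second after the job is handed in: All three levers are thrown to at least 0.92 rad of their 1.0 rad travel and stay there at rest (value of joint each of gate_left, gate_middle, gate_right above 0.92 rad and velocity of joint each of gate_left, gate_middle, gate_right below 0.05 rad/s); the robot touches nothing.
It fails at once if the robot presses on the gate bank or its levers with more than 25 N (contact force between any of the fingers, the arm and gate_bank above 25 N).
It fails at once if a bystander is moved more than 25 mm (distance of any of glue_bottle, nail_jar, hammer, offcut, tape_measure, mug, bar_clamp from where it was at the start of the episode above 0.025 m).
It also fails if it takes over 67 s, if anything falls off the work surface, if the arm or the gripper's body presses on something with over 40 N, if the wrist force passes 120 N, or if a joint passes its speed limit or range.

## Working session

There is one attempt and no reset: what is moved stays moved. The work goes in short steps, Python scripts to look and compute and a shell command to move; the robot and the scene stay as the last step left them, time stands still between calls to the robot, and variables do not carry over. Pictures are saved under pics/ and viewed, at most 10 in all, crops included, and the job is handed in when it is done.

```bash
mkdir -p pics; python3 - <<'E'
from bench import arm
import cv2
for n in("top","scene"):
    p=arm.camera_params(n);print(n,p)
    cv2.imwrite(f"pics/{n}0.png",arm.get_image(n)[:,:,::-1])
s=arm.read_state();print(s)
E
```

```text
top {'K': array([[539.28914711,   0.        , 320.80782883],
       [  0.        , 539.28914711, 234.35569386],
       [  0.        ,   0.        ,   1.        ]]), 'k1': 0.03110686268646791, 'position': array([ 262.66791842,  -30.20203417, 1538.3433534 ]), 'orientation': array([-0.70012979,  0.70925638, -0.05288928,  0.06305861])}
scene {'K': array([[555.95048504,   0.        , 309.83445244],
       [  0.        , 555.95048504, 235.72554673],
       [  0.        ,   0.        ,   1.        ]]), 'k1': -0.011349509092058584, 'position': array([1375.35346514, -104.82072503, 1184.48257711]), 'orientation': array([ 0.68940455,  0.64269871, -0.22581156, -0.24631051])}
{'clock': 0.1, 'joints': array([ 1.44860224e+00,  3.85502944e-01,  6.79286137e-03, -4.26302904e-04,
       -1.19400754e+00, -2.58622610e-01]), 'joint_vel': array([ 2.47473511e-05, -1.81346387e-03,  3.50868434e-03,  2.79927710e-03,
        2.58092467e-04,  9.13497761e-05]), 'joint_efforts': array([-1.01228254e-04, -3.93318093e+01,  1.88929063e+01,  4.19791415e+00,
       -2.56758824e-03,  3.17801465e-06]), 'position': array([232.08031682, 579.76638446, 230.33009451]), 'ee_rot': array([ 9.81911679e-01, -1.89336981e-01, -1.32183793e-04,  9.71918096e-04]), 'contact_force': array([ 0.98339237, -0.01885983, -0.09776154]), 'wrist_torque': array([-0.02056399, -0.01343438, -0.0349137 ]), 'grasp_force': 0.0, 'gripper_width': 85.23506166586444}
```

View pics/top0.png

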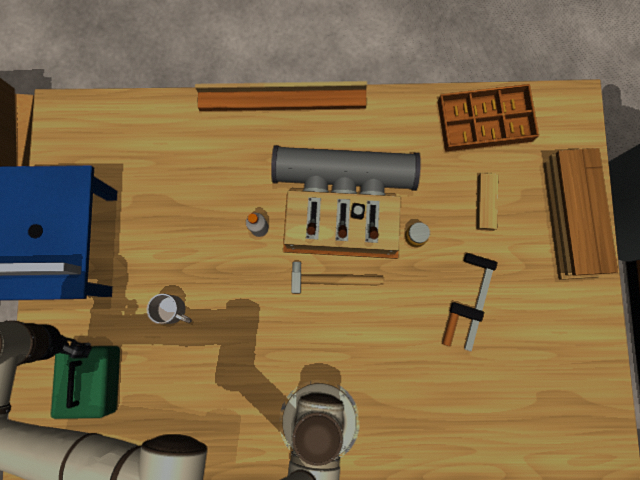

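View pics/scene0.png

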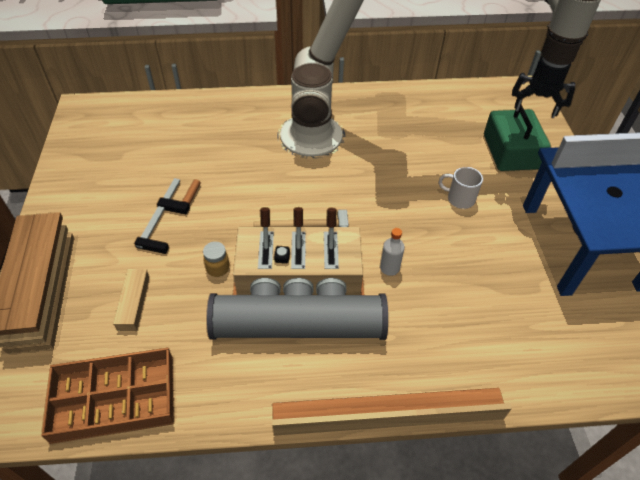

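The top view shows the box top with corners near (286,191), (400,195), (398,251) and (286,245), and handles ending near (312,231), (343,234) and (373,234). In the scene view the handle tops are at about (332,209), (298,209) and (265,209), left to right lever.

```bash
cat > h.py <<'E'
from bench import arm
import numpy as np, cv2
from scipy.spatial.transform import Rotation as R
def ray(n,uv):
    p=arm.camera_params(n);K=p["K"]
    d=cv2.undistortPoints(np.array([[uv]],float),K,np.array([p["k1"],0,0,0,0.]))[0,0]
    return p["position"],R.from_quat(p["orientation"]).apply([d[0],d[1],1])
def onz(n,uv,z):
    o,d=ray(n,uv);return o+d*(z-o[2])/d[2]
def tri(a,b):
    (o1,d1),(o2,d2)=ray("top",a),ray("scene",b)
    t=np.linalg.lstsq(np.c_[d1,-d2],o2-o1,rcond=None)[0]
    p,q=o1+t[0]*d1,o2+t[1]*d2;return (p+q)/2,np.linalg.norm(p-q)
E
python3 - <<'E'
from h import *
np.set_printoptions(precision=1,suppress=True)
c=[onz("top",u,100) for u in((286,191),(400,195),(398,251),(286,245))]
print(np.array(c),np.mean(c,0))
for a,b in(((312,231),(332,209)),((343,234),(298,209)),((373,234),(265,209))):print(tri(a,b),onz("top",a,190),onz("scene",b,195))
im=cv2.imread("pics/top0.png");cv2.imwrite("pics/topc.png",cv2.resize(im[140:300,240:440],None,fx=4,fy=3.75,interpolation=cv2.INTER_CUBIC))
im=cv2.imread("pics/scene0.png");cv2.imwrite("pics/scc.png",cv2.resize(im[190:340,200:400],None,fx=4,fy=4,interpolation=cv2.INTER_CUBIC))
E
```

```text
[[ 622.9   83.2  100. ]
 [ 606.8 -228.2  100. ]
 [ 452.9 -217.4  100. ]
 [ 473.3   83.4  100. ]] [539.  -69.7 100. ]
(array([495. ,  13.5, 192.8]), np.float64(6.880789068028982)) [495.1  10.2 190. ] [497.1  16.7 195. ]
(array([486.5, -66.1, 189.5]), np.float64(4.342738818163838)) [486.3 -68.3 190. ] [491.6 -64.2 195. ]
(array([ 484.7, -143.3,  193.2]), np.float64(1.1298742004729616)) [ 485.2 -144.1  190. ] [ 486.3 -142.7  195. ]
```

View pics/topc.png

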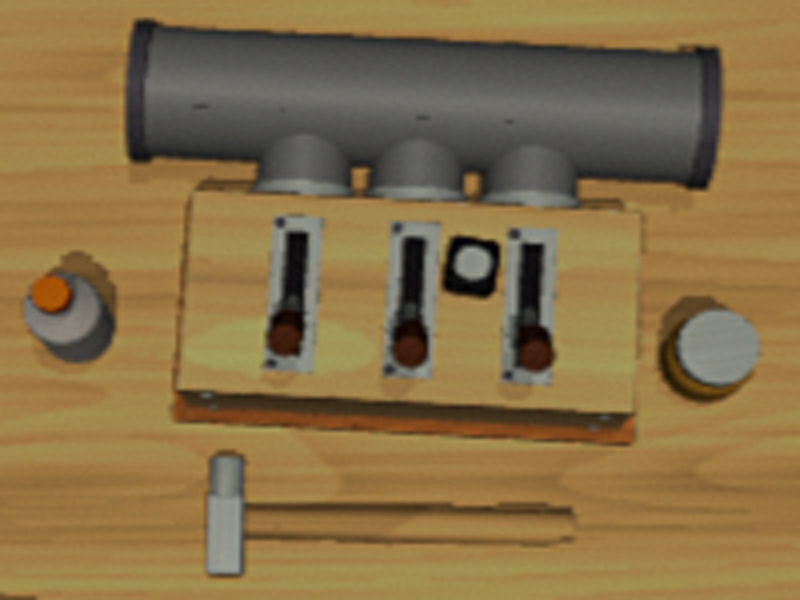

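View pics/scc.png

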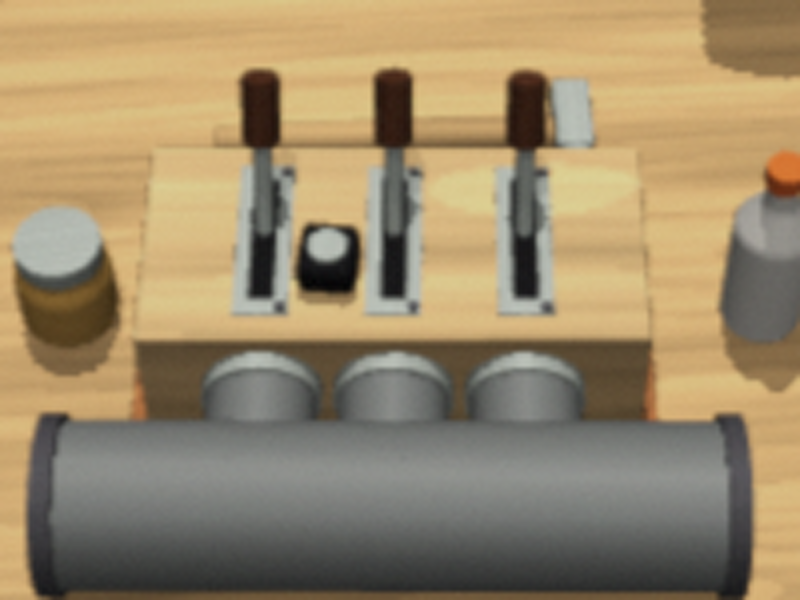

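The enlarged crops show the box-top corners in the top crop at (192,190), (640,212), (635,412) and (180,390), and the handle tops at (286,328), (410,341) and (535,346). In the scene crop the handle tops are at (526,78), (394,76) and (262,76).

```bash
python3 - <<'E'
from h import *
np.set_printoptions(precision=1,suppress=True)
T=lambda u:(u[0]/4+240-.4,u[1]/3.75+140-.4)
S=lambda u:(u[0]/4+200-.4,u[1]/4+190-.4)
c=np.array([onz("top",T(u),100) for u in((192,190),(640,212),(635,412),(180,390))]);print(c,c.mean(0))
c2=np.array([onz("scene",S(u),100) for u in((650,342),(135,342),(155,150),(640,150))]);print(c2,c2.mean(0))
for q in(c,c2):
  e=q[0]+q[3]-q[1]-q[2];print("yaw",np.arctan2(-e[0],e[1]))
for a,b in(((286,328),(526,78)),((410,341),(394,76)),((535,346),(262,76))):print(tri(T(a),S(b)))
E
```

```text
[[ 624.9   78.8  100. ]
 [ 603.7 -227.   100. ]
 [ 457.  -218.5  100. ]
 [ 477.2   87.2  100. ]] [540.7 -69.9 100. ]
[[ 627.1   79.4  100. ]
 [ 606.3 -225.7  100. ]
 [ 458.1 -215.2  100. ]
 [ 478.9   92.5  100. ]] [542.6 -67.2 100. ]
yaw -0.06765229215473327
yaw -0.06790080754192489
(array([503.2,  12.9, 201.8]), np.float64(1.7025947727640678))
(array([493.7, -65. , 198.9]), np.float64(1.8936627542525255))
(array([ 489.1, -143.3,  199.6]), np.float64(2.126363471363079))
```

```bash
python3 -m handwheel '[{"x":0.066,"y":-0.175,"az":0.0125},{"x":0.066,"y":-0.175,"az":0.0125},{"x":0.066,"y":-0.175,"az":0.0125},{"x":0.066,"y":-0.175,"az":0.0125},{"x":0.066,"y":-0.175,"az":0.0125},{"x":0.066,"y":-0.175,"az":0.0125},{"x":0.066,"y":-0.175,"az":0.0125},{"x":0.066,"y":-0.175,"az":0.0125}]' -1
python3 -m handwheel '[{"x":0.066,"y":-0.175,"az":0.0125},{"x":0.066,"y":-0.175,"az":0.0125},{"x":0.066,"y":-0.175,"az":0.0125},{"x":0.066,"y":-0.175,"az":0.0125},{"x":0.066,"y":-0.175,"az":0.0125},{"x":0.066,"y":-0.175,"az":0.0125},{"x":0.066,"y":-0.175,"az":0.0125},{"x":0.066,"y":-0.175,"az":0.0125}]'
```

```text
invalid input at $[0]: expected keys x, y, z, ax, ay, az
invalid input at $[0]: expected keys x, y, z, ax, ay, az
```

```bash
python3 -m handwheel '[{"x":0.066,"y":-0.175,"z":0,"ax":0,"ay":0,"az":0.0125},{"x":0.066,"y":-0.175,"z":0,"ax":0,"ay":0,"az":0.0125},{"x":0.066,"y":-0.175,"z":0,"ax":0,"ay":0,"az":0.0125},{"x":0.066,"y":-0.175,"z":0,"ax":0,"ay":0,"az":0.0125},{"x":0.066,"y":-0.175,"z":0,"ax":0,"ay":0,"az":0.0125},{"x":0.066,"y":-0.175,"z":0,"ax":0,"ay":0,"az":0.0125},{"x":0.066,"y":-0.175,"z":0,"ax":0,"ay":0,"az":0.0125},{"x":0.066,"y":-0.175,"z":0,"ax":0,"ay":0,"az":0.0125}]' -1
python3 -m handwheel '[{"x":0.066,"y":-0.175,"z":0,"ax":0,"ay":0,"az":0.0125},{"x":0.066,"y":-0.175,"z":0,"ax":0,"ay":0,"az":0.0125},{"x":0.066,"y":-0.175,"z":0,"ax":0,"ay":0,"az":0.0125},{"x":0.066,"y":-0.175,"z":0,"ax":0,"ay":0,"az":0.0125},{"x":0.066,"y":-0.175,"z":0,"ax":0,"ay":0,"az":0.0125},{"x":0.066,"y":-0.175,"z":0,"ax":0,"ay":0,"az":0.0125},{"x":0.066,"y":-0.175,"z":0,"ax":0,"ay":0,"az":0.0125},{"x":0.066,"y":-0.175,"z":0,"ax":0,"ay":0,"az":0.0125}]'
```

```text
clock: 0.9
position: [337.9, 298.5, 231.0]
ee_rot: [0.994, -0.111, -0.0, 0.0]
contact_force: [1.1, -0.8, 0.3]
gripper_width: -0.1
grasp_force: 0.0
clock: 1.7
position: [443.5, 18.7, 231.2]
ee_rot: [0.999, -0.033, -0.0, -0.0]
contact_force: [0.7, 0.3, 0.8]
gripper_width: -0.1
grasp_force: 0.0
```

```bash
python3 -m handwheel '[{"x":0,"y":0,"z":-0.04,"ax":0,"ay":0,"az":0},{"x":0,"y":0,"z":-0.04,"ax":0,"ay":0,"az":0},{"x":0,"y":0,"z":-0.04,"ax":0,"ay":0,"az":0},{"x":0,"y":0,"z":-0.04,"ax":0,"ay":0,"az":0},{"x":0,"y":0,"z":-0.04,"ax":0,"ay":0,"az":0},{"x":0,"y":0,"z":-0.04,"ax":0,"ay":0,"az":0},{"x":0,"y":0,"z":-0.04,"ax":0,"ay":0,"az":0},{"x":0,"y":0,"z":0,"ax":0,"ay":0,"az":0}]'
python3 - <<'E'
from h import *
im=arm.get_image("scene")[:,:,::-1]
cv2.imwrite("pics/scd.png",cv2.resize(im[140:290,220:420],None,fx=4,fy=4))
E
```

```text
clock: 2.5
position: [442.6, 20.2, 174.0]
ee_rot: [0.999, -0.033, -0.001, 0.0]
contact_force: [-0.1, -0.8, -0.3]
gripper_width: -0.2
grasp_force: 0.0
```

View pics/scd.png

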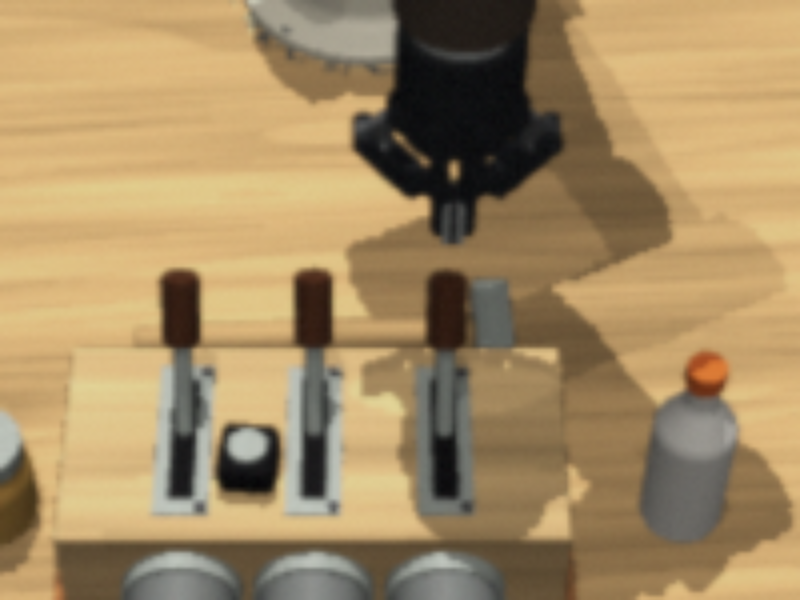

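The fingers hang in line with the left handle, at (452,215) against (447,300), with clear space between. Feeling forward now.

```bash
python3 -m handwheel '[{"x":0.015,"y":-0.002,"z":0,"ax":0,"ay":0,"az":0},{"x":0.015,"y":-0.002,"z":0,"ax":0,"ay":0,"az":0},{"x":0.015,"y":-0.002,"z":0,"ax":0,"ay":0,"az":0},{"x":0.015,"y":-0.002,"z":0,"ax":0,"ay":0,"az":0},{"x":0.015,"y":-0.002,"z":0,"ax":0,"ay":0,"az":0},{"x":0.015,"y":-0.002,"z":0,"ax":0,"ay":0,"az":0},{"x":0.015,"y":-0.002,"z":0,"ax":0,"ay":0,"az":0},{"x":0.015,"y":-0.002,"z":0,"ax":0,"ay":0,"az":0}]'
python3 -m handwheel '[{"x":0.005,"y":0,"z":0,"ax":0,"ay":0,"az":0},{"x":0.005,"y":0,"z":0,"ax":0,"ay":0,"az":0},{"x":0.005,"y":0,"z":0,"ax":0,"ay":0,"az":0},{"x":0.005,"y":0,"z":0,"ax":0,"ay":0,"az":0},{"x":0.005,"y":0,"z":0,"ax":0,"ay":0,"az":0},{"x":0.005,"y":0,"z":0,"ax":0,"ay":0,"az":0},{"x":0,"y":0,"z":0,"ax":0,"ay":0,"az":0},{"x":0,"y":0,"z":0,"ax":0,"ay":0,"az":0}]'
```

```text
clock: 3.35
position: [467.7, 17.0, 175.3]
ee_rot: [0.999, -0.033, 0.0, 0.0]
contact_force: [0.1, 0.8, -0.2]
gripper_width: 0.2
grasp_force: 0.0
clock: 4.15
position: [472.8, 16.9, 175.2]
ee_rot: [0.999, -0.033, -0.001, 0.0]
contact_force: [-2.5, 0.6, 0.5]
gripper_width: -0.0
grasp_force: 1.3
```

```bash
python3 -m handwheel '[{"x":0.005,"y":0,"z":0,"ax":0,"ay":0,"az":0},{"x":0.005,"y":0,"z":0,"ax":0,"ay":0,"az":0},{"x":0.005,"y":0,"z":0,"ax":0,"ay":0,"az":0},{"x":0.005,"y":0,"z":0,"ax":0,"ay":0,"az":0},{"x":0.005,"y":0,"z":0,"ax":0,"ay":0,"az":0},{"x":0.005,"y":0,"z":0,"ax":0,"ay":0,"az":0},{"x":0,"y":0,"z":0,"ax":0,"ay":0,"az":0},{"x":0,"y":0,"z":0,"ax":0,"ay":0,"az":0}]'

```

```text
clock: 4.95
position: [479.7, 17.0, 175.3]
ee_rot: [0.999, -0.033, 0.0, -0.0]
contact_force: [-3.7, -1.3, 2.6]
gripper_width: 0.1
grasp_force: 1.6
```

```bash
python3 -m handwheel '[{"x":0.005,"y":0,"z":0,"ax":0,"ay":0,"az":0},{"x":0.005,"y":0,"z":0,"ax":0,"ay":0,"az":0},{"x":0.005,"y":0,"z":0,"ax":0,"ay":0,"az":0},{"x":0,"y":0,"z":0,"ax":0,"ay":0,"az":0},{"x":0,"y":0,"z":0,"ax":0,"ay":0,"az":0},{"x":0,"y":0,"z":0,"ax":0,"ay":0,"az":0},{"x":0,"y":0,"z":0,"ax":0,"ay":0,"az":0},{"x":0,"y":0,"z":0,"ax":0,"ay":0,"az":0}]'

```

```text
clock: 5.75
position: [482.1, 17.0, 175.3]
ee_rot: [0.999, -0.033, -0.0, 0.0]
contact_force: [-5.6, -0.5, 4.1]
gripper_width: 0.1
grasp_force: 2.5
```

```bash
python3 -m handwheel '[{"x":0.005,"y":0,"z":0,"ax":0,"ay":0,"az":0},{"x":0.005,"y":0,"z":0,"ax":0,"ay":0,"az":0},{"x":0,"y":0,"z":0,"ax":0,"ay":0,"az":0},{"x":0,"y":0,"z":0,"ax":0,"ay":0,"az":0},{"x":0,"y":0,"z":0,"ax":0,"ay":0,"az":0},{"x":0,"y":0,"z":0,"ax":0,"ay":0,"az":0},{"x":0,"y":0,"z":0,"ax":0,"ay":0,"az":0},{"x":0,"y":0,"z":0,"ax":0,"ay":0,"az":0}]'

```

```text
clock: 6.55
position: [483.6, 16.8, 175.2]
ee_rot: [0.999, -0.033, -0.001, 0.0]
contact_force: [-5.4, -0.3, 4.3]
gripper_width: -0.2
grasp_force: 3.0
```

```bash
python3 -m handwheel '[{"x":0.005,"y":0,"z":0,"ax":0,"ay":0,"az":0},{"x":0.005,"y":0,"z":0,"ax":0,"ay":0,"az":0},{"x":0.005,"y":0,"z":0,"ax":0,"ay":0,"az":0},{"x":0,"y":0,"z":0,"ax":0,"ay":0,"az":0},{"x":0,"y":0,"z":0,"ax":0,"ay":0,"az":0},{"x":0,"y":0,"z":0,"ax":0,"ay":0,"az":0},{"x":0,"y":0,"z":0,"ax":0,"ay":0,"az":0},{"x":0,"y":0,"z":0,"ax":0,"ay":0,"az":0}]'

```

```text
clock: 7.35
position: [486.0, 16.6, 175.2]
ee_rot: [0.999, -0.033, -0.002, 0.0]
contact_force: [-7.5, -0.3, 5.1]
gripper_width: 0.3
grasp_force: 4.0
```

```bash
python3 -m handwheel '[{"x":0.005,"y":0,"z":0,"ax":0,"ay":0,"az":0},{"x":0.005,"y":0,"z":0,"ax":0,"ay":0,"az":0},{"x":0,"y":0,"z":0,"ax":0,"ay":0,"az":0},{"x":0,"y":0,"z":0,"ax":0,"ay":0,"az":0},{"x":0,"y":0,"z":0,"ax":0,"ay":0,"az":0},{"x":0,"y":0,"z":0,"ax":0,"ay":0,"az":0},{"x":0,"y":0,"z":0,"ax":0,"ay":0,"az":0},{"x":0,"y":0,"z":0,"ax":0,"ay":0,"az":0}]'

```

```text
clock: 8.15
position: [487.5, 16.5, 175.2]
ee_rot: [0.999, -0.033, -0.002, 0.001]
contact_force: [-9.2, 0.3, 6.2]
gripper_width: -0.2
grasp_force: 4.5
```

```bash
python3 -m handwheel '[{"x":0.005,"y":0,"z":0,"ax":0,"ay":0,"az":0},{"x":0.005,"y":0,"z":0,"ax":0,"ay":0,"az":0},{"x":0,"y":0,"z":0,"ax":0,"ay":0,"az":0},{"x":0,"y":0,"z":0,"ax":0,"ay":0,"az":0},{"x":0,"y":0,"z":0,"ax":0,"ay":0,"az":0},{"x":0,"y":0,"z":0,"ax":0,"ay":0,"az":0},{"x":0,"y":0,"z":0,"ax":0,"ay":0,"az":0},{"x":0,"y":0,"z":0,"ax":0,"ay":0,"az":0}]'

```

```text
clock: 8.95
position: [489.1, 16.4, 175.1]
ee_rot: [0.999, -0.034, -0.003, 0.001]
contact_force: [-9.8, -1.0, 6.7]
gripper_width: -0.2
grasp_force: 5.0
```

```bash
cat >> h.py <<'E'
P=lambda bx,by,z:np.array([541.6+.9977*bx+.068*by,-68.5-.068*bx+.9977*by,z])
def proj(n,X):
    p=arm.camera_params(n);q=R.from_quat(p["orientation"]).inv().apply(X-p["position"]);q=q[:2]/q[2]
    q=q*(1+p["k1"]*q@q);return p["K"][:2,:2]@q+p["K"][:2,2]
def angles(im):
    # handle = dark red-brown blob; fit angle from its top row near each lever's columns in scene view
    b,g,r=[im[:,:,i].astype(int) for i in(0,1,2)]
    m=((r>1.6*b)&(r>1.5*g)&(r<110)&(r>25)).astype(np.uint8)
    n,l,st,ce=cv2.connectedComponentsWithStats(m)
    return [(st[i][:5].tolist(),ce[i].round(1).tolist()) for i in range(1,n) if 40<st[i][4]<600 and 225<ce[i][0]<360 and 170<ce[i][1]<300]
E
python3 - <<'E'
from h import *
print(angles(cv2.imread("pics/scene0.png")))
im=np.ascontiguousarray(arm.get_image("scene")[:,:,::-1]);print(angles(im))
cv2.imwrite("pics/sce.png",cv2.resize(im[140:290,220:420],None,fx=4,fy=4))
for by in(80,0,-80):
  print([proj("scene",P(97.5*np.sin(a-.5),by,85+97.5*np.cos(a-.5))).round(1).tolist() for a in(0,.06,.12,.2,.3,1)])
E
```

```text
[([261, 208, 8, 19, 131], [264.8, 216.5]), ([295, 208, 7, 18, 125], [298.0, 216.6]), ([328, 208, 8, 19, 131], [331.2, 217.2])]
[([261, 208, 8, 19, 133], [264.7, 216.5]), ([294, 208, 8, 18, 126], [297.9, 216.5]), ([327, 211, 9, 19, 142], [331.5, 219.9])]
[[330.9, 216.8], [331.0, 217.7], [331.0, 218.8], [331.2, 220.4], [331.3, 222.8], [332.0, 247.4]]
[[297.7, 216.8], [297.7, 217.7], [297.7, 218.8], [297.6, 220.4], [297.6, 222.8], [297.3, 247.4]]
[[264.6, 216.8], [264.4, 217.7], [264.3, 218.8], [264.0, 220.4], [263.8, 222.8], [262.7, 247.4]]
```

View pics/sce.png

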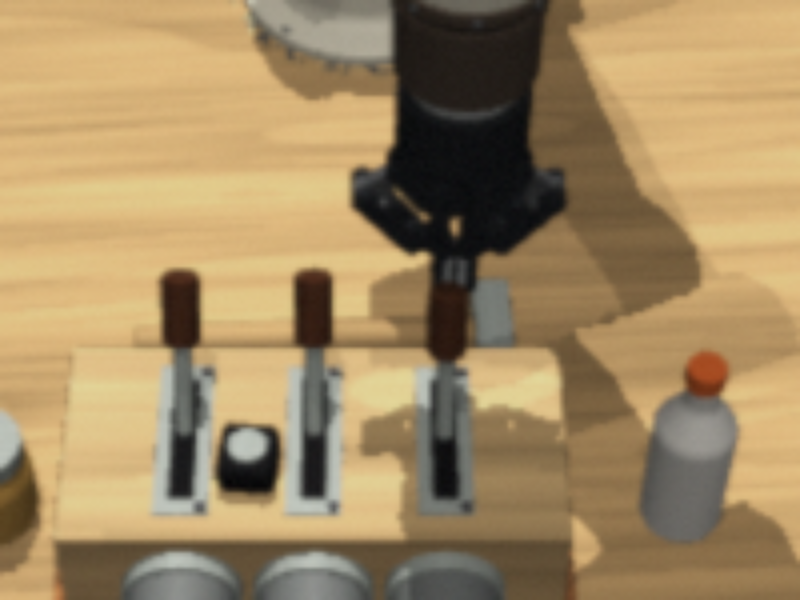

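The left handle moved from row 217.2 to 219.9, about 0.17 rad. That is ambiguous, so I'll nudge it a little more and stay well below the limit.

```bash
python3 -m handwheel '[{"x":0.005,"y":0,"z":0,"ax":0,"ay":0,"az":0},{"x":0.005,"y":0,"z":0,"ax":0,"ay":0,"az":0},{"x":0.005,"y":0,"z":0,"ax":0,"ay":0,"az":0},{"x":0,"y":0,"z":0,"ax":0,"ay":0,"az":0},{"x":0,"y":0,"z":0,"ax":0,"ay":0,"az":0},{"x":0,"y":0,"z":0,"ax":0,"ay":0,"az":0},{"x":0,"y":0,"z":0,"ax":0,"ay":0,"az":0},{"x":0,"y":0,"z":0,"ax":0,"ay":0,"az":0}]'
python3 - <<'E'
from h import *
im=np.ascontiguousarray(arm.get_image("scene")[:,:,::-1]);print(angles(im),arm.read_state()["contact_force"])
E
```

```text
clock: 9.8
position: [491.5, 16.2, 175.0]
ee_rot: [0.999, -0.034, -0.003, 0.001]
contact_force: [-10.7, -0.8, 7.5]
gripper_width: 0.1
grasp_force: 5.6
[([261, 208, 8, 18, 134], [264.7, 216.5]), ([294, 208, 8, 18, 125], [298.0, 216.6]), ([328, 211, 8, 19, 138], [331.4, 220.3])] [-11.18189193  -1.37407312   7.57499678]
```

```bash
python3 -m handwheel '[{"x":0.005,"y":0,"z":0,"ax":0,"ay":0,"az":0},{"x":0.005,"y":0,"z":0,"ax":0,"ay":0,"az":0},{"x":0,"y":0,"z":0,"ax":0,"ay":0,"az":0},{"x":0,"y":0,"z":0,"ax":0,"ay":0,"az":0},{"x":0,"y":0,"z":0,"ax":0,"ay":0,"az":0},{"x":0,"y":0,"z":0,"ax":0,"ay":0,"az":0},{"x":0,"y":0,"z":0,"ax":0,"ay":0,"az":0},{"x":0,"y":0,"z":0,"ax":0,"ay":0,"az":0}]'

```

```text
clock: 10.65
position: [493.1, 16.0, 175.0]
ee_rot: [0.999, -0.034, -0.004, 0.001]
contact_force: [-12.6, -0.1, 8.4]
gripper_width: 0.4
grasp_force: 6.1
```

15 N and still climbing smoothly, so I let go and try the middle lever.

```bash
python3 -m handwheel '[{"x":-0.06,"y":0.004,"z":0,"ax":0,"ay":0,"az":0},{"x":-0.06,"y":0.004,"z":0,"ax":0,"ay":0,"az":0},{"x":-0.06,"y":0.004,"z":0,"ax":0,"ay":0,"az":0},{"x":-0.06,"y":0.004,"z":0,"ax":0,"ay":0,"az":0},{"x":0,"y":-0.1,"z":0,"ax":0,"ay":0,"az":0},{"x":0,"y":-0.1,"z":0,"ax":0,"ay":0,"az":0},{"x":0,"y":-0.1,"z":0,"ax":0,"ay":0,"az":0},{"x":0,"y":-0.1,"z":0,"ax":0,"ay":0,"az":0}]'
python3 - <<'E'
from h import *
im=np.ascontiguousarray(arm.get_image("scene")[:,:,::-1]);print(angles(im),arm.read_state()["contact_force"])
E
python3 -m handwheel '[{"x":0.01,"y":-0.001,"z":0,"ax":0,"ay":0,"az":0},{"x":0.01,"y":-0.001,"z":0,"ax":0,"ay":0,"az":0},{"x":0.01,"y":-0.001,"z":0,"ax":0,"ay":0,"az":0},{"x":0.01,"y":-0.001,"z":0,"ax":0,"ay":0,"az":0},{"x":0.01,"y":-0.001,"z":0,"ax":0,"ay":0,"az":0},{"x":0.01,"y":-0.001,"z":0,"ax":0,"ay":0,"az":0},{"x":0.01,"y":-0.001,"z":0,"ax":0,"ay":0,"az":0},{"x":0,"y":0,"z":0,"ax":0,"ay":0,"az":0}]'
```

```text
clock: 11.45
position: [448.4, -60.1, 175.7]
ee_rot: [0.999, -0.033, 0.001, -0.0]
contact_force: [1.2, 0.0, 0.0]
gripper_width: 0.4
grasp_force: 0.0
[([261, 208, 8, 19, 131], [264.8, 216.5]), ([295, 208, 7, 18, 120], [298.0, 216.9]), ([327, 210, 9, 19, 142], [331.4, 218.7])] [-0.03714628 -1.35764879 -0.94469808]
clock: 12.3
position: [462.8, -61.1, 175.3]
ee_rot: [0.999, -0.033, 0.0, 0.0]
contact_force: [-0.5, 0.6, 0.1]
gripper_width: -0.4
grasp_force: 0.0
```

Left sprang back to row 218.7 (about 0.11 rad), so it is blocked.

```bash
python3 -m handwheel '[{"x":0.01,"y":-0.001,"z":0,"ax":0,"ay":0,"az":0},{"x":0.01,"y":-0.001,"z":0,"ax":0,"ay":0,"az":0},{"x":0.01,"y":-0.001,"z":0,"ax":0,"ay":0,"az":0},{"x":0.01,"y":0,"z":0,"ax":0,"ay":0,"az":0},{"x":0.01,"y":-0.001,"z":0,"ax":0,"ay":0,"az":0},{"x":0.01,"y":-0.001,"z":0,"ax":0,"ay":0,"az":0},{"x":0,"y":0,"z":0,"ax":0,"ay":0,"az":0},{"x":0,"y":0,"z":0,"ax":0,"ay":0,"az":0}]'
python3 -m handwheel '[{"x":0.005,"y":0,"z":0,"ax":0,"ay":0,"az":0},{"x":0.005,"y":0,"z":0,"ax":0,"ay":0,"az":0},{"x":0.005,"y":0,"z":0,"ax":0,"ay":0,"az":0},{"x":0.005,"y":-0.001,"z":0,"ax":0,"ay":0,"az":0},{"x":0,"y":0,"z":0,"ax":0,"ay":0,"az":0},{"x":0,"y":0,"z":0,"ax":0,"ay":0,"az":0},{"x":0,"y":0,"z":0,"ax":0,"ay":0,"az":0},{"x":0,"y":0,"z":0,"ax":0,"ay":0,"az":0}]'
```

```text
clock: 13.1
position: [474.7, -62.2, 175.3]
ee_rot: [0.999, -0.033, 0.0, 0.0]
contact_force: [-2.5, -0.2, 1.3]
gripper_width: 0.0
grasp_force: 1.4
clock: 13.9
position: [478.7, -62.3, 175.4]
ee_rot: [0.999, -0.033, 0.0, -0.0]
contact_force: [-2.6, -0.7, 1.8]
gripper_width: -0.2
grasp_force: 1.2
```

```bash
python3 -m handwheel '[{"x":0.005,"y":0,"z":0,"ax":0,"ay":0,"az":0},{"x":0.005,"y":0,"z":0,"ax":0,"ay":0,"az":0},{"x":0.005,"y":0,"z":0,"ax":0,"ay":0,"az":0},{"x":0.005,"y":-0.001,"z":0,"ax":0,"ay":0,"az":0},{"x":0.005,"y":0,"z":0,"ax":0,"ay":0,"az":0},{"x":0,"y":0,"z":0,"ax":0,"ay":0,"az":0},{"x":0,"y":0,"z":0,"ax":0,"ay":0,"az":0},{"x":0,"y":0,"z":0,"ax":0,"ay":0,"az":0}]'
```

```text
clock: 14.7
position: [483.7, -62.6, 175.3]
ee_rot: [0.999, -0.033, 0.0, -0.0]
contact_force: [-1.6, -0.2, 1.6]
gripper_width: 0.0
grasp_force: 1.2
```

```bash
python3 -m handwheel '[{"x":0.01,"y":-0.001,"z":0,"ax":0,"ay":0,"az":0},{"x":0.01,"y":-0.001,"z":0,"ax":0,"ay":0,"az":0},{"x":0.01,"y":0,"z":0,"ax":0,"ay":0,"az":0},{"x":0.01,"y":-0.001,"z":0,"ax":0,"ay":0,"az":0},{"x":0.01,"y":0,"z":0,"ax":0,"ay":0,"az":0},{"x":0,"y":0,"z":0,"ax":0,"ay":0,"az":0},{"x":0,"y":0,"z":0,"ax":0,"ay":0,"az":0},{"x":0,"y":0,"z":0,"ax":0,"ay":0,"az":0}]'
```

```text
clock: 15.5
position: [493.9, -63.1, 175.3]
ee_rot: [0.999, -0.033, 0.001, -0.0]
contact_force: [-0.4, -2.3, 0.5]
gripper_width: 0.1
grasp_force: 0.5
```

```bash
python3 -m handwheel '[{"x":0.02,"y":-0.002,"z":0,"ax":0,"ay":0,"az":0},{"x":0.02,"y":-0.002,"z":0,"ax":0,"ay":0,"az":0},{"x":0.02,"y":-0.002,"z":0,"ax":0,"ay":0,"az":0},{"x":0.02,"y":-0.002,"z":0,"ax":0,"ay":0,"az":0},{"x":0.02,"y":-0.002,"z":0,"ax":0,"ay":0,"az":0},{"x":0.02,"y":-0.002,"z":0,"ax":0,"ay":0,"az":0},{"x":0.02,"y":-0.002,"z":0,"ax":0,"ay":0,"az":0},{"x":0,"y":0,"z":0,"ax":0,"ay":0,"az":0}]'
python3 - <<'E'
from h import *
im=np.ascontiguousarray(arm.get_image("scene")[:,:,::-1]);print(angles(im),arm.read_state()["contact_force"])
E
```

```text
clock: 16.3
position: [522.3, -66.0, 175.2]
ee_rot: [0.999, -0.033, 0.0, 0.0]
contact_force: [-0.6, -0.7, 0.2]
gripper_width: 0.2
grasp_force: 0.4
[([261, 208, 8, 18, 133], [264.7, 216.5]), ([327, 210, 9, 19, 142], [331.3, 218.6]), ([294, 222, 9, 17, 113], [297.7, 229.4])] [-0.31110276  0.49903075  1.00691589]
```

The middle lever is at row 229.4, about 0.5 rad, and moves freely with the tool.

```bash
python3 -m handwheel '[{"x":0.02,"y":-0.001,"z":0,"ax":0,"ay":0,"az":0},{"x":0.02,"y":-0.001,"z":0,"ax":0,"ay":0,"az":0},{"x":0.02,"y":-0.001,"z":0,"ax":0,"ay":0,"az":0},{"x":0.02,"y":-0.001,"z":0,"ax":0,"ay":0,"az":0},{"x":0.02,"y":-0.001,"z":0,"ax":0,"ay":0,"az":0},{"x":0.02,"y":-0.001,"z":0,"ax":0,"ay":0,"az":0},{"x":0.02,"y":-0.001,"z":0,"ax":0,"ay":0,"az":0},{"x":0.02,"y":-0.002,"z":0,"ax":0,"ay":0,"az":0}]'
python3 -m handwheel '[{"x":0.01,"y":0,"z":0,"ax":0,"ay":0,"az":0},{"x":0.01,"y":0,"z":0,"ax":0,"ay":0,"az":0},{"x":0.005,"y":0,"z":0,"ax":0,"ay":0,"az":0},{"x":0.005,"y":0,"z":0,"ax":0,"ay":0,"az":0},{"x":0,"y":0,"z":0,"ax":0,"ay":0,"az":0},{"x":0,"y":0,"z":0,"ax":0,"ay":0,"az":0},{"x":0,"y":0,"z":0,"ax":0,"ay":0,"az":0},{"x":0,"y":0,"z":0,"ax":0,"ay":0,"az":0}]'
python3 - <<'E'
from h import *
im=np.ascontiguousarray(arm.get_image("scene")[:,:,::-1]);print(angles(im),arm.read_state()["contact_force"])
E
```

```text
clock: 17.15
position: [553.8, -67.6, 175.0]
ee_rot: [0.999, -0.033, -0.0, -0.0]
contact_force: [-1.9, 0.2, -1.1]
gripper_width: -0.4
grasp_force: 0.9
clock: 17.95
position: [559.7, -67.8, 175.5]
ee_rot: [0.999, -0.033, 0.0, -0.0]
contact_force: [-1.5, 0.1, 0.3]
gripper_width: 0.1
grasp_force: 0.5
[([261, 208, 8, 18, 131], [264.8, 216.4]), ([328, 210, 8, 19, 138], [331.4, 218.6]), ([294, 239, 8, 12, 70], [297.6, 243.9])] [-0.99032797  0.40732416  0.10871872]
```

```bash
python3 -m handwheel '[{"x":0.005,"y":0,"z":0,"ax":0,"ay":0,"az":0},{"x":0.005,"y":0,"z":0,"ax":0,"ay":0,"az":0},{"x":0.005,"y":0,"z":0,"ax":0,"ay":0,"az":0},{"x":0.005,"y":0,"z":0,"ax":0,"ay":0,"az":0},{"x":0,"y":0,"z":0,"ax":0,"ay":0,"az":0},{"x":0,"y":0,"z":0,"ax":0,"ay":0,"az":0},{"x":0,"y":0,"z":0,"ax":0,"ay":0,"az":0},{"x":0,"y":0,"z":0,"ax":0,"ay":0,"az":0}]'

```

```text
clock: 18.8
position: [563.6, -67.8, 175.4]
ee_rot: [0.999, -0.033, 0.0, -0.0]
contact_force: [-1.5, 0.9, 0.2]
gripper_width: -0.1
grasp_force: 0.5
```

```bash
python3 -m handwheel '[{"x":0.005,"y":0,"z":0,"ax":0,"ay":0,"az":0},{"x":0.005,"y":0,"z":0,"ax":0,"ay":0,"az":0},{"x":0.005,"y":0,"z":0,"ax":0,"ay":0,"az":0},{"x":0,"y":0,"z":0,"ax":0,"ay":0,"az":0},{"x":0,"y":0,"z":0,"ax":0,"ay":0,"az":0},{"x":0,"y":0,"z":0,"ax":0,"ay":0,"az":0},{"x":0,"y":0,"z":0,"ax":0,"ay":0,"az":0},{"x":0,"y":0,"z":0,"ax":0,"ay":0,"az":0}]'
python3 - <<'E'
from h import *
im=np.ascontiguousarray(arm.get_image("scene")[:,:,::-1]);print(angles(im),arm.read_state()["contact_force"])
E
```

```text
clock: 19.6
position: [566.4, -67.8, 175.3]
ee_rot: [0.999, -0.033, -0.0, 0.0]
contact_force: [-1.8, 0.4, -0.2]
gripper_width: -0.2
grasp_force: 0.8
[([261, 208, 8, 19, 132], [264.7, 216.5]), ([327, 210, 9, 19, 140], [331.4, 218.7]), ([294, 242, 8, 11, 67], [297.6, 246.7])] [-2.14546847  0.40880257 -0.15697967]
```

```bash
python3 -m handwheel '[{"x":0.005,"y":0,"z":0,"ax":0,"ay":0,"az":0},{"x":0.005,"y":0,"z":0,"ax":0,"ay":0,"az":0},{"x":0.005,"y":0,"z":0,"ax":0,"ay":0,"az":0},{"x":0,"y":0,"z":0,"ax":0,"ay":0,"az":0},{"x":0,"y":0,"z":0,"ax":0,"ay":0,"az":0},{"x":0,"y":0,"z":0,"ax":0,"ay":0,"az":0},{"x":0,"y":0,"z":0,"ax":0,"ay":0,"az":0},{"x":0,"y":0,"z":0,"ax":0,"ay":0,"az":0}]'

```

```text
clock: 20.45
position: [566.9, -67.9, 174.9]
ee_rot: [0.999, -0.034, -0.003, 0.0]
contact_force: [-7.8, 1.3, 2.1]
gripper_width: 0.1
grasp_force: 4.2
```

The middle lever is on its stop at 8 N. Next I retest the left one.

```bash
python3 -m handwheel '[{"x":-0.14,"y":0.01,"z":0,"ax":0,"ay":0,"az":0},{"x":-0.14,"y":0.01,"z":0,"ax":0,"ay":0,"az":0},{"x":-0.14,"y":0.01,"z":0,"ax":0,"ay":0,"az":0},{"x":-0.14,"y":0.01,"z":0,"ax":0,"ay":0,"az":0},{"x":0,"y":0.097,"z":0,"ax":0,"ay":0,"az":0},{"x":0,"y":0.097,"z":0,"ax":0,"ay":0,"az":0},{"x":0,"y":0.097,"z":0,"ax":0,"ay":0,"az":0},{"x":0,"y":0.097,"z":0,"ax":0,"ay":0,"az":0}]'
python3 -m handwheel '[{"x":0.02,"y":-0.001,"z":0,"ax":0,"ay":0,"az":0},{"x":0.02,"y":-0.001,"z":0,"ax":0,"ay":0,"az":0},{"x":0.02,"y":-0.001,"z":0,"ax":0,"ay":0,"az":0},{"x":0.02,"y":-0.001,"z":0,"ax":0,"ay":0,"az":0},{"x":0.02,"y":-0.001,"z":0,"ax":0,"ay":0,"az":0},{"x":0.01,"y":-0.001,"z":0,"ax":0,"ay":0,"az":0},{"x":0.01,"y":0,"z":0,"ax":0,"ay":0,"az":0},{"x":0.01,"y":0,"z":0,"ax":0,"ay":0,"az":0}]'
python3 -m handwheel '[{"x":0.01,"y":0,"z":0,"ax":0,"ay":0,"az":0},{"x":0.005,"y":0,"z":0,"ax":0,"ay":0,"az":0},{"x":0.005,"y":0,"z":0,"ax":0,"ay":0,"az":0},{"x":0,"y":0,"z":0,"ax":0,"ay":0,"az":0},{"x":0,"y":0,"z":0,"ax":0,"ay":0,"az":0},{"x":0,"y":0,"z":0,"ax":0,"ay":0,"az":0},{"x":0,"y":0,"z":0,"ax":0,"ay":0,"az":0},{"x":0,"y":0,"z":0,"ax":0,"ay":0,"az":0}]'
python3 - <<'E'
from h import *
im=np.ascontiguousarray(arm.get_image("scene")[:,:,::-1]);print(angles(im),arm.read_state()["contact_force"])
E
```

```text
clock: 21.25
position: [459.2, 19.0, 176.3]
ee_rot: [0.999, -0.033, 0.002, -0.001]
contact_force: [1.3, 0.3, -0.3]
gripper_width: 0.0
grasp_force: 0.0
clock: 22.05
position: [482.5, 16.2, 175.0]
ee_rot: [0.999, -0.034, -0.001, 0.0]
contact_force: [-5.1, 0.5, 1.5]
gripper_width: 0.0
grasp_force: 2.0
clock: 22.85
position: [487.4, 16.6, 175.3]
ee_rot: [0.999, -0.033, -0.0, 0.0]
contact_force: [-3.7, -0.5, 2.7]
gripper_width: -0.1
grasp_force: 1.6
[([261, 208, 8, 19, 132], [264.8, 216.5]), ([328, 211, 8, 18, 137], [331.5, 219.4]), ([294, 241, 8, 12, 73], [297.6, 246.2])] [-3.24742723 -1.32852304  2.03982772]
```

Only 3.7 N where it was 9 N before, so the left lever now looks free.

```bash
python3 -m handwheel '[{"x":0.01,"y":-0.001,"z":0,"ax":0,"ay":0,"az":0},{"x":0.01,"y":-0.001,"z":0,"ax":0,"ay":0,"az":0},{"x":0.01,"y":0,"z":0,"ax":0,"ay":0,"az":0},{"x":0.01,"y":-0.001,"z":0,"ax":0,"ay":0,"az":0},{"x":0,"y":0,"z":0,"ax":0,"ay":0,"az":0},{"x":0,"y":0,"z":0,"ax":0,"ay":0,"az":0},{"x":0,"y":0,"z":0,"ax":0,"ay":0,"az":0},{"x":0,"y":0,"z":0,"ax":0,"ay":0,"az":0}]'
```

```text
clock: 23.7
position: [495.9, 16.2, 175.4]
ee_rot: [0.999, -0.033, 0.001, -0.0]
contact_force: [-0.0, 0.7, 1.2]
gripper_width: -0.1
grasp_force: 0.3
```

```bash
python3 -m handwheel '[{"x":0.025,"y":-0.002,"z":0,"ax":0,"ay":0,"az":0},{"x":0.025,"y":-0.002,"z":0,"ax":0,"ay":0,"az":0},{"x":0.025,"y":-0.002,"z":0,"ax":0,"ay":0,"az":0},{"x":0.025,"y":-0.002,"z":0,"ax":0,"ay":0,"az":0},{"x":0.025,"y":-0.002,"z":0,"ax":0,"ay":0,"az":0},{"x":0.025,"y":-0.002,"z":0,"ax":0,"ay":0,"az":0},{"x":0.025,"y":-0.002,"z":0,"ax":0,"ay":0,"az":0},{"x":0.025,"y":-0.002,"z":0,"ax":0,"ay":0,"az":0}]'
python3 -m handwheel '[{"x":0.02,"y":-0.001,"z":0,"ax":0,"ay":0,"az":0},{"x":0.02,"y":-0.001,"z":0,"ax":0,"ay":0,"az":0},{"x":0.02,"y":-0.001,"z":0,"ax":0,"ay":0,"az":0},{"x":0.02,"y":-0.001,"z":0,"ax":0,"ay":0,"az":0},{"x":0.02,"y":-0.001,"z":0,"ax":0,"ay":0,"az":0},{"x":0.02,"y":-0.001,"z":0,"ax":0,"ay":0,"az":0},{"x":0.015,"y":-0.001,"z":0,"ax":0,"ay":0,"az":0},{"x":0.01,"y":0,"z":0,"ax":0,"ay":0,"az":0}]'
python3 - <<'E'
from h import *
im=np.ascontiguousarray(arm.get_image("scene")[:,:,::-1]);print(angles(im),arm.read_state()["contact_force"])
E
```

```text
clock: 24.5
position: [535.9, 12.8, 175.4]
ee_rot: [0.999, -0.033, 0.0, 0.0]
contact_force: [-3.8, -0.0, 3.0]
gripper_width: 0.2
grasp_force: 1.5
clock: 25.3
position: [564.9, 11.5, 175.3]
ee_rot: [0.999, -0.033, 0.0, -0.0]
contact_force: [-2.8, 1.2, -0.3]
gripper_width: -0.0
grasp_force: 1.0
[([261, 208, 8, 19, 132], [264.7, 216.6]), ([329, 238, 8, 12, 72], [332.2, 243.0]), ([294, 241, 8, 12, 74], [297.6, 246.3])] [-0.83744593  0.17860201  0.18897125]
```

```bash
python3 -m handwheel '[{"x":0.005,"y":0,"z":0,"ax":0,"ay":0,"az":0},{"x":0.005,"y":0,"z":0,"ax":0,"ay":0,"az":0},{"x":0.005,"y":0,"z":0,"ax":0,"ay":0,"az":0},{"x":0.005,"y":0,"z":0,"ax":0,"ay":0,"az":0},{"x":0.005,"y":0,"z":0,"ax":0,"ay":0,"az":0},{"x":0.005,"y":0,"z":0,"ax":0,"ay":0,"az":0},{"x":0,"y":0,"z":0,"ax":0,"ay":0,"az":0},{"x":0,"y":0,"z":0,"ax":0,"ay":0,"az":0}]'
python3 -m handwheel '[{"x":0.005,"y":0,"z":0,"ax":0,"ay":0,"az":0},{"x":0.005,"y":0,"z":0,"ax":0,"ay":0,"az":0},{"x":0,"y":0,"z":0,"ax":0,"ay":0,"az":0},{"x":0,"y":0,"z":0,"ax":0,"ay":0,"az":0},{"x":0,"y":0,"z":0,"ax":0,"ay":0,"az":0},{"x":0,"y":0,"z":0,"ax":0,"ay":0,"az":0},{"x":0,"y":0,"z":0,"ax":0,"ay":0,"az":0},{"x":0,"y":0,"z":0,"ax":0,"ay":0,"az":0}]'
```

```text
clock: 26.15
position: [570.7, 11.4, 175.4]
ee_rot: [0.999, -0.033, 0.0, -0.0]
contact_force: [-3.0, -0.5, -0.6]
gripper_width: 0.1
grasp_force: 0.8
clock: 26.95
position: [572.2, 11.4, 175.2]
ee_rot: [0.999, -0.033, -0.0, 0.0]
contact_force: [-4.5, 0.6, 0.7]
gripper_width: -0.1
grasp_force: 2.0
```

```bash
python3 -m handwheel '[{"x":0.005,"y":0,"z":0,"ax":0,"ay":0,"az":0},{"x":0.003,"y":0,"z":0,"ax":0,"ay":0,"az":0},{"x":0,"y":0,"z":0,"ax":0,"ay":0,"az":0},{"x":0,"y":0,"z":0,"ax":0,"ay":0,"az":0},{"x":0,"y":0,"z":0,"ax":0,"ay":0,"az":0},{"x":0,"y":0,"z":0,"ax":0,"ay":0,"az":0},{"x":0,"y":0,"z":0,"ax":0,"ay":0,"az":0},{"x":0,"y":0,"z":0,"ax":0,"ay":0,"az":0}]'
```

```text
clock: 27.75
position: [572.5, 11.3, 175.1]
ee_rot: [0.999, -0.033, -0.002, 0.0]
contact_force: [-8.5, 2.2, 2.8]
gripper_width: -0.2
grasp_force: 3.9
```

Left is on its stop as well. Now the right lever.

```bash
python3 -m handwheel '[{"x":-0.165,"y":0.01,"z":0,"ax":0,"ay":0,"az":0},{"x":-0.165,"y":0.01,"z":0,"ax":0,"ay":0,"az":0},{"x":-0.165,"y":0.01,"z":0,"ax":0,"ay":0,"az":0},{"x":-0.165,"y":0.01,"z":0,"ax":0,"ay":0,"az":0},{"x":0,"y":-0.2,"z":0,"ax":0,"ay":0,"az":0},{"x":0,"y":-0.2,"z":0,"ax":0,"ay":0,"az":0},{"x":0,"y":-0.2,"z":0,"ax":0,"ay":0,"az":0},{"x":0,"y":-0.2,"z":0,"ax":0,"ay":0,"az":0}]'
python3 -m handwheel '[{"x":0.01,"y":0,"z":0,"ax":0,"ay":0,"az":0},{"x":0.01,"y":-0.001,"z":0,"ax":0,"ay":0,"az":0},{"x":0.01,"y":-0.001,"z":0,"ax":0,"ay":0,"az":0},{"x":0.01,"y":-0.001,"z":0,"ax":0,"ay":0,"az":0},{"x":0.01,"y":-0.001,"z":0,"ax":0,"ay":0,"az":0},{"x":0.01,"y":-0.001,"z":0,"ax":0,"ay":0,"az":0},{"x":0.01,"y":-0.001,"z":0,"ax":0,"ay":0,"az":0},{"x":0.01,"y":-0.001,"z":0,"ax":0,"ay":0,"az":0}]'
python3 -m handwheel '[{"x":0.01,"y":0,"z":0,"ax":0,"ay":0,"az":0},{"x":0.01,"y":-0.001,"z":0,"ax":0,"ay":0,"az":0},{"x":0.01,"y":0,"z":0,"ax":0,"ay":0,"az":0},{"x":0.01,"y":-0.001,"z":0,"ax":0,"ay":0,"az":0},{"x":0.01,"y":0,"z":0,"ax":0,"ay":0,"az":0},{"x":0.01,"y":-0.001,"z":0,"ax":0,"ay":0,"az":0},{"x":0,"y":0,"z":0,"ax":0,"ay":0,"az":0},{"x":0,"y":0,"z":0,"ax":0,"ay":0,"az":0}]'
```

```text
clock: 28.55
position: [444.4, -142.1, 176.6]
ee_rot: [0.999, -0.032, 0.003, 0.0]
contact_force: [0.9, 0.5, 0.1]
gripper_width: 0.3
grasp_force: 0.0
clock: 29.35
position: [458.3, -141.7, 175.3]
ee_rot: [0.999, -0.033, 0.0, 0.0]
contact_force: [-0.2, 0.4, -0.6]
gripper_width: -0.2
grasp_force: 0.0
clock: 30.15
position: [469.4, -142.9, 175.3]
ee_rot: [0.999, -0.033, -0.001, 0.0]
contact_force: [-3.5, -0.2, 3.5]
gripper_width: 0.0
grasp_force: 2.2
```

```bash
python3 -m handwheel '[{"x":0.005,"y":0,"z":0,"ax":0,"ay":0,"az":0},{"x":0.005,"y":-0.001,"z":0,"ax":0,"ay":0,"az":0},{"x":0.005,"y":0,"z":0,"ax":0,"ay":0,"az":0},{"x":0.005,"y":-0.001,"z":0,"ax":0,"ay":0,"az":0},{"x":0.005,"y":0,"z":0,"ax":0,"ay":0,"az":0},{"x":0.005,"y":-0.001,"z":0,"ax":0,"ay":0,"az":0},{"x":0,"y":0,"z":0,"ax":0,"ay":0,"az":0},{"x":0,"y":0,"z":0,"ax":0,"ay":0,"az":0}]'
python3 -m handwheel '[{"x":0.005,"y":0,"z":0,"ax":0,"ay":0,"az":0},{"x":0.005,"y":-0.001,"z":0,"ax":0,"ay":0,"az":0},{"x":0.005,"y":0,"z":0,"ax":0,"ay":0,"az":0},{"x":0.005,"y":-0.001,"z":0,"ax":0,"ay":0,"az":0},{"x":0.005,"y":0,"z":0,"ax":0,"ay":0,"az":0},{"x":0.005,"y":-0.001,"z":0,"ax":0,"ay":0,"az":0},{"x":0,"y":0,"z":0,"ax":0,"ay":0,"az":0},{"x":0,"y":0,"z":0,"ax":0,"ay":0,"az":0}]'
```

```text
clock: 30.95
position: [476.4, -143.1, 175.3]
ee_rot: [0.999, -0.033, 0.0, -0.0]
contact_force: [-3.4, -0.6, 1.1]
gripper_width: 0.2
grasp_force: 1.6
clock: 31.75
position: [482.3, -143.8, 175.3]
ee_rot: [0.999, -0.033, 0.0, -0.0]
contact_force: [-2.5, 0.3, 1.6]
gripper_width: 0.1
grasp_force: 1.4
```

The right lever is free too; sweeping it home.

```bash
python3 -m handwheel '[{"x":0.02,"y":-0.002,"z":0,"ax":0,"ay":0,"az":0},{"x":0.02,"y":-0.002,"z":0,"ax":0,"ay":0,"az":0},{"x":0.02,"y":-0.002,"z":0,"ax":0,"ay":0,"az":0},{"x":0.025,"y":-0.002,"z":0,"ax":0,"ay":0,"az":0},{"x":0.025,"y":-0.002,"z":0,"ax":0,"ay":0,"az":0},{"x":0.025,"y":-0.002,"z":0,"ax":0,"ay":0,"az":0},{"x":0.025,"y":-0.002,"z":0,"ax":0,"ay":0,"az":0},{"x":0.025,"y":-0.002,"z":0,"ax":0,"ay":0,"az":0}]'
python3 -m handwheel '[{"x":0.02,"y":-0.001,"z":0,"ax":0,"ay":0,"az":0},{"x":0.02,"y":-0.001,"z":0,"ax":0,"ay":0,"az":0},{"x":0.02,"y":-0.001,"z":0,"ax":0,"ay":0,"az":0},{"x":0.02,"y":-0.001,"z":0,"ax":0,"ay":0,"az":0},{"x":0.02,"y":-0.001,"z":0,"ax":0,"ay":0,"az":0},{"x":0.02,"y":-0.001,"z":0,"ax":0,"ay":0,"az":0},{"x":0.015,"y":-0.001,"z":0,"ax":0,"ay":0,"az":0},{"x":0.015,"y":0,"z":0,"ax":0,"ay":0,"az":0}]'
python3 -m handwheel '[{"x":0.01,"y":0,"z":0,"ax":0,"ay":0,"az":0},{"x":0.005,"y":0,"z":0,"ax":0,"ay":0,"az":0},{"x":0.005,"y":0,"z":0,"ax":0,"ay":0,"az":0},{"x":0.005,"y":0,"z":0,"ax":0,"ay":0,"az":0},{"x":0.005,"y":0,"z":0,"ax":0,"ay":0,"az":0},{"x":0,"y":0,"z":0,"ax":0,"ay":0,"az":0},{"x":0,"y":0,"z":0,"ax":0,"ay":0,"az":0},{"x":0,"y":0,"z":0,"ax":0,"ay":0,"az":0}]'
```

```text
clock: 32.55
position: [519.4, -147.0, 175.3]
ee_rot: [0.999, -0.033, -0.0, 0.0]
contact_force: [-4.2, 0.3, 2.9]
gripper_width: 0.1
grasp_force: 1.8
clock: 33.35
position: [549.1, -148.1, 175.0]
ee_rot: [0.999, -0.033, -0.0, -0.0]
contact_force: [-3.4, -0.5, 0.1]
gripper_width: -0.0
grasp_force: 1.3
clock: 34.15
position: [555.2, -148.4, 175.4]
ee_rot: [0.999, -0.033, 0.0, 0.0]
contact_force: [-2.2, 0.6, -0.7]
gripper_width: 0.3
grasp_force: 0.9
```

```bash
python3 -m handwheel '[{"x":0.005,"y":0,"z":0,"ax":0,"ay":0,"az":0},{"x":0.005,"y":0,"z":0,"ax":0,"ay":0,"az":0},{"x":0.005,"y":0,"z":0,"ax":0,"ay":0,"az":0},{"x":0.005,"y":0,"z":0,"ax":0,"ay":0,"az":0},{"x":0.005,"y":0,"z":0,"ax":0,"ay":0,"az":0},{"x":0,"y":0,"z":0,"ax":0,"ay":0,"az":0},{"x":0,"y":0,"z":0,"ax":0,"ay":0,"az":0},{"x":0,"y":0,"z":0,"ax":0,"ay":0,"az":0}]'
python3 -m handwheel '[{"x":0.005,"y":0,"z":0,"ax":0,"ay":0,"az":0},{"x":0.005,"y":0,"z":0,"ax":0,"ay":0,"az":0},{"x":0,"y":0,"z":0,"ax":0,"ay":0,"az":0},{"x":0,"y":0,"z":0,"ax":0,"ay":0,"az":0},{"x":0,"y":0,"z":0,"ax":0,"ay":0,"az":0},{"x":0,"y":0,"z":0,"ax":0,"ay":0,"az":0},{"x":0,"y":0,"z":0,"ax":0,"ay":0,"az":0},{"x":0,"y":0,"z":0,"ax":0,"ay":0,"az":0}]'
```

```text
clock: 34.95
position: [560.3, -148.4, 175.4]
ee_rot: [0.999, -0.033, 0.0, 0.0]
contact_force: [-1.6, 1.1, -1.0]
gripper_width: 0.2
grasp_force: 0.8
clock: 35.75
position: [561.0, -148.4, 175.2]
ee_rot: [0.999, -0.033, -0.001, -0.0]
contact_force: [-4.7, 0.2, 1.1]
gripper_width: -0.1
grasp_force: 2.5
```

Position matches the expected stop (561). One more millimetre, then I back off and check.

```bash
python3 -m handwheel '[{"x":0.005,"y":0,"z":0,"ax":0,"ay":0,"az":0},{"x":0.003,"y":0,"z":0,"ax":0,"ay":0,"az":0},{"x":0,"y":0,"z":0,"ax":0,"ay":0,"az":0},{"x":0,"y":0,"z":0,"ax":0,"ay":0,"az":0},{"x":0,"y":0,"z":0,"ax":0,"ay":0,"az":0},{"x":0,"y":0,"z":0,"ax":0,"ay":0,"az":0},{"x":0,"y":0,"z":0,"ax":0,"ay":0,"az":0},{"x":0,"y":0,"z":0,"ax":0,"ay":0,"az":0}]'
python3 -m handwheel '[{"x":-0.1,"y":0.007,"z":0,"ax":0,"ay":0,"az":0},{"x":-0.15,"y":0.01,"z":0,"ax":0,"ay":0,"az":0},{"x":-0.15,"y":0.01,"z":0,"ax":0,"ay":0,"az":0},{"x":-0.1,"y":0.01,"z":0.1,"ax":0,"ay":0,"az":0},{"x":0,"y":0,"z":0.15,"ax":0,"ay":0,"az":0},{"x":0,"y":0,"z":0.1,"ax":0,"ay":0,"az":0},{"x":0,"y":0,"z":0,"ax":0,"ay":0,"az":0},{"x":0,"y":0,"z":0,"ax":0,"ay":0,"az":0}]'
python3 - <<'E'
from h import *
im=np.ascontiguousarray(arm.get_image("scene")[:,:,::-1]);print(angles(im),arm.read_state()["contact_force"])
cv2.imwrite("pics/end.png",im)
E
```

```text
clock: 36.55
position: [561.3, -148.4, 175.1]
ee_rot: [0.999, -0.034, -0.003, -0.0]
contact_force: [-8.6, -0.1, 2.7]
gripper_width: 0.0
grasp_force: 4.2
clock: 37.35
position: [464.7, -140.8, 245.9]
ee_rot: [0.999, -0.033, 0.002, -0.0]
contact_force: [0.1, 0.3, -0.9]
gripper_width: 0.0
grasp_force: 0.0
[([258, 241, 10, 11, 77], [263.0, 246.1]), ([294, 241, 8, 12, 71], [297.6, 246.5]), ([329, 241, 8, 12, 74], [332.1, 246.2])] [-0.19731573 -0.11706951 -0.83582203]
```

View pics/end.png

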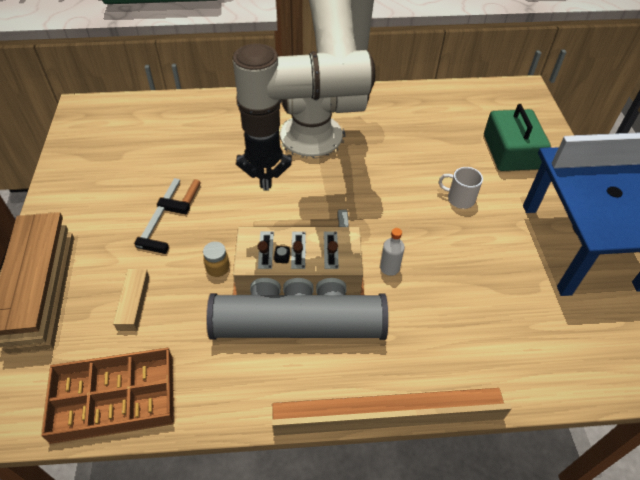

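All three handles are thrown and level at row 246, columns 263, 298 and 332. The bystanders have not moved, and the tool is clear at (265,185).

```bash
python3 -c "
from bench import arm
print(arm.job_done())"
```

```text
the job is handed in; nothing more can be done
None
```

All three gates are shut and the job is handed in (verdict not shown): the levers went home in the order middle, left, right, the highest push I read was about 15 N, and nothing else on the bench appeared to have moved.

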